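# Hold a spring clip open around the price card

### The job

Take the brass spring clip standing on the low wooden block by its two handles, squeeze it open and bring it down over the middle of the top edge of the blank card in the wooden stand, square to it, so that a colleague can slip an offer note in. Finish while holding it wide open there in the gripper, the card edge well inside the mouth with clear space between the jaws and both faces. Do not let go, do not rest the clip on the card, and do not shift the card stand or the goods around.

Things in the scene. Friction and masses are not known exactly. Their poses are not given: they have to be found in the camera images.
- clip_hinge (a point): centre of the brass spring clip, on its hinge line, 47 mm above its feet (the jaw lips) and 51 mm below its handle tops. The clip is 60 mm wide, 98 mm high, starts shut, standing handles up on a fixed wooden block. Axes: x along the hinge line, y the way handles are squeezed and jaws part, z up through the handles; they belong to the +y lever and tilt about x by half the joint value as it opens
- clip_jaw (a joint): opening angle of the clip, rad: 0 shut (sprung), 0.56 fully open at its stop; the jaw tips are then about 28 mm apart and the gap narrows upward to the hinge. Squeezing the handles takes about 3.5 N at first, 8 N at the stop; a harder grip is borne by the stop
- lip_a (a point): inner lower edge of the jaw lip on the clip's +y side, middle of its width: 47 mm from the hinge line. The lip is 10 mm high, 60 mm wide, 12 mm thick outward.
- lip_b (a point): inner lower edge of the opposite jaw lip, on the clip's -y side; same size. The two are 2 mm apart when shut.
- card_top (a point): middle of the card's top edge, 105 mm above the counter. The blank white card is upright, 100 mm wide, 5 mm thick, and stands in a wooden foot 60 x 110 x 16 mm (loose, about 0.7 kg). Axes: x square to the card's faces, y along its top edge, z up.
- clip: the clip (110 g): origin between its feet, axes as clip_hinge. Its two bowed handles, 40 mm wide along x, stand either side of its mid-plane: 58 mm apart over their outsides when shut, widest 42 mm above the hinge; 36 mm apart at the stop, then touched about 31 mm above the hinge by upright finger pads. Squeezing while it stands on its block is safe (it sinks 2 mm)
- plinth: low fixed wooden block on which the clip starts, 80 x 90 x 60 mm; origin under its centre, top 60 mm above the counter
- card_stand: the card stand; origin under the middle of its foot; same axes as card_top
- green_box: small green box, 50 x 50 x 22 mm, lying left of the tall stock (up to 300 mm high) that parts the free counter into a left and a right half; the clip starts in one half, the card stand in the other; bystander, origin under its centre
- back_box: a second small green box, 50 x 50 x 22 mm, at the far left; bystander, origin under its centre
- soap_box: pale pink flat soap box, 56 x 78 x 26 mm, near the right front; bystander, origin under its centre
- little_bottle: small green glass bottle with a white cap lying on its side, 72 x 27 x 26 mm, behind, just right of the middle; bystander, origin under its centre
- side_bottle: a second such small green bottle lying on its side, 72 x 27 x 26 mm, at the right edge of the free space; bystander, origin under its centre

How it is judged:
On the way:
1. the clip is squeezed open by the gripper and lifted off its block (height (world z) of clip_hinge above 0.125 m and value of joint clip_jaw above 0.25 rad and contact force between the fingers and clip above 1 N), for 0.2 s.
At the end, for the whole second after the job is handed in: Gripper still squeezes the clip (over 2 N, open over 0.3 rad), at rest, bearing under 1 N on the card, hinge over 110 mm up. Jaw tips either side of the card, over 5 mm from its mid-plane, 6-40 mm below its edge; hinge within 25 mm of the edge middle, parallel within 0.2 rad; card upright (((x of lip_a in the frame of card_top above 0.005 m and x of lip_b in the frame of card_top below -0.005 m) or (x of lip_b in the frame of card_top above 0.005 m and x of lip_a in the frame of card_top below -0.005 m)) and z of lip_a in the frame of card_top between -0.04 and -0.006 m and z of lip_b in the frame of card_top between -0.04 and -0.006 m and y of clip_hinge in the frame of card_top between -0.025 and 0.025 m and angle between the x axis of clip and the y axis of card_stand, either way round below 0.2 rad and value of joint clip_jaw above 0.3 rad and contact force between the fingers and clip above 2 N and contact force between clip and card_stand below 1 N and height (world z) of clip_hinge above 0.11 m and linear speed of clip below 0.03 m/s and angle between card_stand's own z axis and vertical below 0.05 rad); the arm keeps its last pose, push and grip.
It fails at once if the card stand is shifted by more than 20 mm (distance of card_stand from where it was at the start of the episode above 0.02 m).
It fails at once if a bystander is shifted by more than 30 mm (distance of any of green_box, back_box, soap_box, little_bottle, side_bottle from where it was at the start of the episode above 0.03 m).
It also fails if it takes over 35 s, if anything falls off the work surface, if the arm or the gripper's body presses on something with over 40 N, if the wrist force passes 120 N, or if a joint passes its speed limit or range.

### The arm

A 7-joint arm with a two-finger parallel gripper is mounted at the origin on a cart in front of the work surface, level with it; the furniture and walls round the work are solid. World frame = base frame: x ahead of the robot, y to its left, z up, the work surface at z = 0. Lengths are in m, angles in rad, forces in N, time in s.
With the tool pointing down it reaches from about 0.425 to 0.925 m from the base axis. Payload 6.8 kg.
Tool frame: the origin (TCP) lies on the front face of the gripper's body, between the roots of the fingers; the fingertips stand 73 mm ahead of it and the grasp point (between the pads) lies 54 mm ahead of it (env.nose_length is the distance from the TCP to the fingertips, in m); z points along the fingers, y is the direction in which the jaws open and shut (so a half turn about z gives the same grasp; the last joint's range is limited). The gripper opens to 85 mm and grips with 20 to 120 N. Pads are 22 mm wide; open, the fingers measure 114 mm over their backs; the gripper's body (76 mm by 85 mm) begins 54 mm behind the grasp point. The pads swing forward as they close: fully open they stand 13 mm farther back than shut.
Start: joints at [1.15, 0.477, 0.022, 1.555, -0.011, 1.109, -0.083], TCP at [0.208, -0.642, 0.304] pointing down, gripper open.
Joint ranges: [-2.96, 2.96], [-0.34, 2.1], [-1.41, 1.46], [0.24, 2.44], [-1.37, 4.51], [0.17, 1.92], [-2.96, 2.96]. Speed limits (rad/s): [2.39, 2.39, 3.14, 3.14, 3.14, 3.14, 3.14].

### API

Orientations are given as a unit quaternion [w, x, y, z].
In Python, from cell import env, kin, camera, calibration, job gives the robot as it stands. The module is installed in compiled form; this text tells all that it offers. Calls block until the motion is done:
- env.reach(position, orientation): joint-space move of the TCP to a pose.
- env.movel(position, velocity=0.15, rot=None, stop_force=None): straight line of the TCP; rot=None keeps the orientation; velocity is the mean speed in m/s. With stop_force (N) it stops when the force on the tool has changed by that much, and returns True; else False.
- env.goto_joints(angles): joint-space move.
- env.grip(opening, f_grip=None): finger opening in m; f_grip is the grip in N (None keeps the last); returns when the fingers have stopped.
- env.dwell(seconds).
- kin.inverse_kinematics(position, orientation): joint angles nearest the present ones, or None.
- env.get_state(): the state.
- camera(name): name is "side" or "top"; returns (picture, depth): 420x560x3 uint8, blue, green, red; 420x560 float32, m along the optical axis (not along the pixel's ray), 0 where there is no reading.
- calibration(name): a dict with "fx", "fy", "cx", "cy" (pixels), "rvec" (rotation vector, rad) and "tvec" (3), from world to camera coordinates, as OpenCV has them. Camera axes: x right, y down, z forward; pixel columns grow to the right and rows downward; lengths in m; the calibration is good to about 2 mm. A picture is of the moment at which its call begins. calibration takes no time and is no camera call.
A pose or a line that the arm cannot do raises env.PlanningError and nothing moves.
- job.job_done(): hands the job in, once; it reports no verdict.
The state is a dict: "time": time; "qpos": joint angles; "joint_velocities": joint speeds; "joint_torque": joint torques, N m; "tcp_pos": TCP position; "orientation": TCP orientation; "force": force on the tool from outside, world axes, zero at the start; "torque": the same for the moment, N m; "opening": finger opening in m.
Only numpy, scipy, OpenCV 4.12 (cv2) and the standard library are available. Lean on these libraries where they do the work, as an engineer would, in place of code of your own. Each camera call takes 0.05 s, during which the arm holds its last target.

## Working session

There is one attempt and no reset: what is moved stays moved. The work goes in short steps, each a Python script; the robot and the scene stay as the last script left them, time stands still between calls to the robot, and variables do not carry over. Pictures are saved under pics/ and viewed, and the job is handed in when it is done.

```bash
mkdir -p pics
python3 - <<'E'
from cell import env, kin, camera, calibration, job
import cv2, numpy as np
for n in ("top","side"):
    p,d=camera(n); cv2.imwrite(f"pics/{n}0.png",p); np.save(f"pics/{n}0.npy",d); c=calibration(n)
    R=cv2.Rodrigues(np.array(c["rvec"]))[0]; print(n,c,-R.T@np.array(c["tvec"]).ravel(), R[2])
s=env.get_state(); print(s["time"],s["tcp_pos"],s["orientation"],s["opening"],env.nose_length)
E
```

```text
top {'fx': 546.0998835263857, 'fy': 546.0998835263857, 'cx': 277.8678301305059, 'cy': 208.08204703358797, 'rvec': array([ 2.39905189, -1.5465314 ,  0.26133992]), 'tvec': array([-0.1238684 ,  0.40044488,  1.31244844])} [ 0.00697409 -0.12818615  1.37176531] [ 0.2964398   0.13100329 -0.94602409]
side {'fx': 513.7826282932016, 'fy': 513.7826282932016, 'cx': 278.0953173919989, 'cy': 215.68024774339264, 'rvec': array([ 1.7676781 , -1.85533629,  0.67743551]), 'tvec': array([0.08269811, 0.37666428, 1.23981552])} [-0.51760631  0.09506408  1.18697262] [ 0.65075597 -0.02223626 -0.75896127]
0.1 [ 0.20760432 -0.64185773  0.30301933] [-8.16442489e-04  9.87791761e-01  1.55777845e-01 -1.80785306e-04] 0.08503445058377111 0.0726
```

View pics/top0.png

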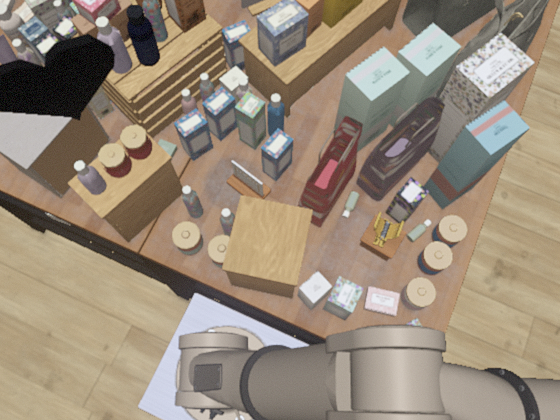

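View pics/side0.png

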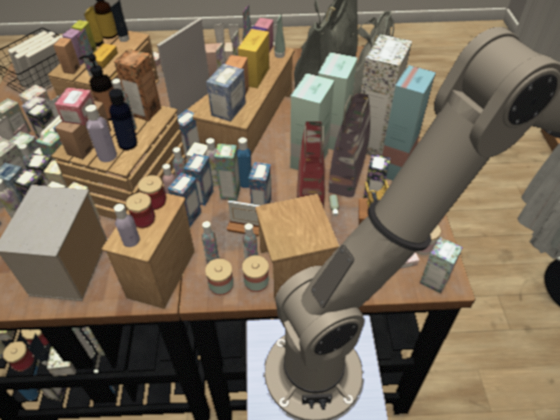

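```bash
cat > h.py <<'E'
import cv2, numpy as np
from cell import env, kin, camera, calibration, job
def RT(n):
    c=calibration(n); R=cv2.Rodrigues(np.array(c["rvec"]))[0]; return c,R,np.array(c["tvec"]).ravel()
def onz(n,u,v,z):
    c,R,t=RT(n); d=R.T@np.array([(u-c["cx"])/c["fx"],(v-c["cy"])/c["fy"],1]); o=-R.T@t
    return o+d*(z-o[2])/d[2]
def proj(n,P):
    c,R,t=RT(n); q=R@np.asarray(P,float)+t; return np.array([c["fx"]*q[0]/q[2]+c["cx"],c["fy"]*q[1]/q[2]+c["cy"]])
def cloud(n,d):
    c,R,t=RT(n); v,u=np.mgrid[:420,:560]; X=np.stack([(u-c["cx"])/c["fx"]*d,(v-c["cy"])/c["fy"]*d,d],-1)
    W=(X-t)@R; W[d<=0]=np.nan; return W
E
python3 - <<'E'
from h import *
t=cv2.imread("pics/top0.png"); s=cv2.imread("pics/side0.png")
a=cv2.resize(t[195:265,345:435],None,fx=8,fy=8,interpolation=2)[:,:720]
cv2.imwrite("pics/t_clip.png",a)
cv2.imwrite("pics/t_card.png",cv2.resize(t[145:215,205:295],None,fx=8,fy=8,interpolation=2))
cv2.imwrite("pics/s_card.png",cv2.resize(s[190:250,205:285],None,fx=9,fy=9,interpolation=2))
cv2.imwrite("pics/s_clip.png",cv2.resize(s[145:235,340:420],None,fx=6,fy=6,interpolation=2))
W=cloud("top",np.load("pics/top0.npy"))
for u,v in [(248,180),(383,233),(270,230),(330,180),(383,300)]: print(u,v,W[v,u])
E
```

```text
248 180 [0.45312083 0.15356348 0.06840463]
383 233 [ 0.44888892 -0.20989193  0.11083657]
270 230 [0.32385641 0.0308384  0.18425131]
330 180 [ 0.46799091 -0.05038609  0.24493301]
383 300 [ 0.31827594 -0.27679431  0.02322679]
```

View pics/t_clip.png

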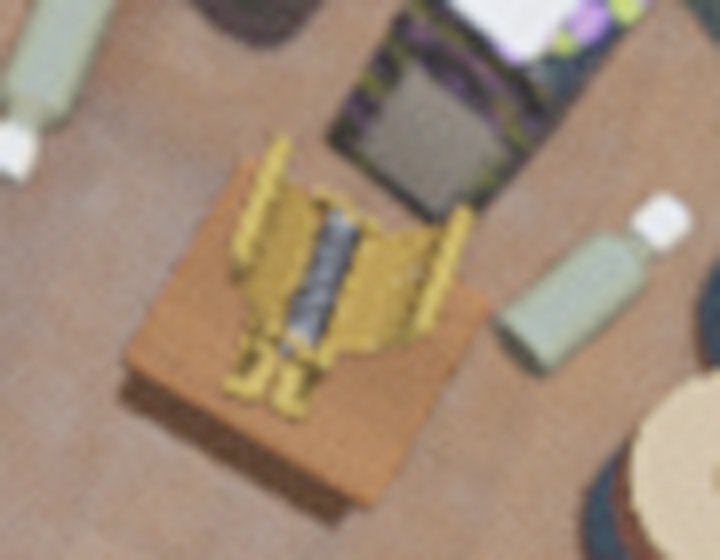

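View pics/t_card.png

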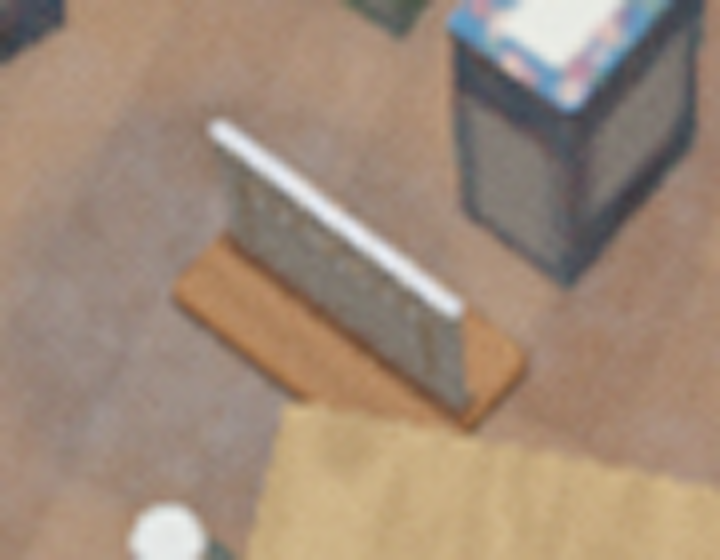

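View pics/s_card.png

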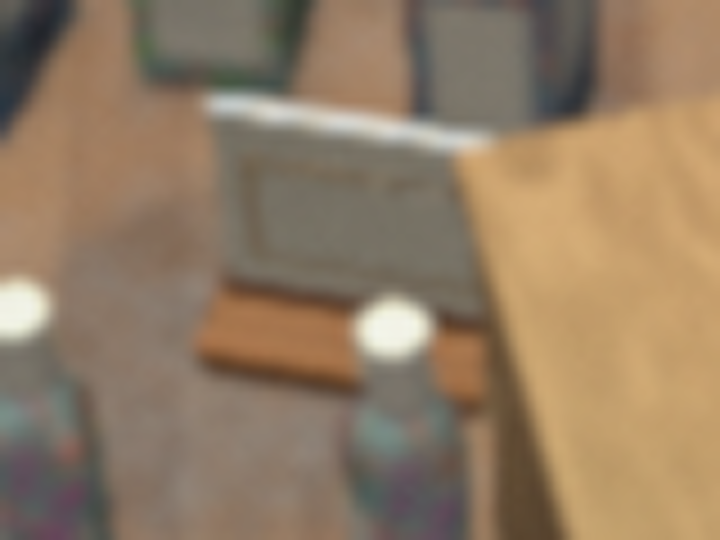

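View pics/s_clip.png

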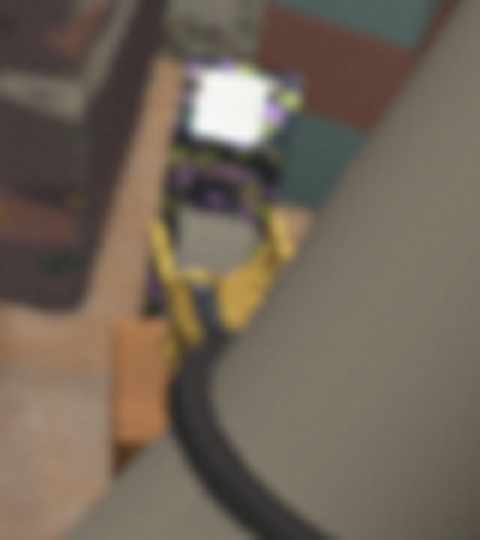

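Run:
```python
from h import *
def crop(pts,z,o=(345,195),k=8): return np.array([onz("top",(x+.5)/k-.5+o[0],(y+.5)/k-.5+o[1],z) for x,y in pts])
np.set_printoptions(precision=4,suppress=True)
h=crop([(283,140),(238,270),(467,208),(418,330)],0.155); print(h,h.mean(0))
print("lens",np.linalg.norm(h[0]-h[1]),np.linalg.norm(h[2]-h[3]),"sep",np.linalg.norm(h[:2].mean(0)-h[2:].mean(0)))
for a,b in((0,1),(2,3)): print(np.degrees(np.arctan2(*(h[a]-h[b])[[1,0]])))
pl=crop([(250,160),(125,360),(370,505),(492,300)],0.06); print("plinth",pl,pl.mean(0),[np.linalg.norm(pl[i]-pl[i-1]) for i in range(4)])
print("angle plinth",np.degrees(np.arctan2(*(pl[0]-pl[1])[[1,0]])))
# hinge spring ends at z .107
sp=crop([(340,212),(300,345)],0.112); print("spring",sp,sp.mean(0))
# depth
t=cv2.imread("pics/top0.png"); W=cloud("top",np.load("pics/top0.npy")); hsv=cv2.cvtColor(t,cv2.COLOR_BGR2HSV)
m=(hsv[...,0]>18)&(hsv[...,0]<32)&(hsv[...,1]>110); m[:200]=0; m[255:]=0; m[:,:365]=0; m[:,410:]=0
Z=W[m]; print(len(Z), Z[Z[:,2]>0.14])
c=crop([(217,128),(460,308)],0.105,(205,145)); print("card",c,c.mean(0),np.linalg.norm(c[0]-c[1]),np.degrees(np.arctan2(*(c[0]-c[1])[[1,0]])))
c=np.array([onz("side",(x+.5)/9-.5+205,(y+.5)/9-.5+190,.105) for x,y in[(210,104),(490,145)]]); print("card side",c,np.linalg.norm(c[0]-c[1]))
```

```text
[[ 0.4784 -0.1823  0.155 ]
 [ 0.4357 -0.1846  0.155 ]
 [ 0.4811 -0.2388  0.155 ]
 [ 0.4403 -0.2386  0.155 ]] [ 0.4589 -0.211   0.155 ]
lens 0.04279878896371724 0.040761644916837585 sep 0.055378432652111745
3.102300477360111
-0.2188439941151528
plinth [[ 0.5047 -0.1794  0.06  ]
 [ 0.4273 -0.1675  0.06  ]
 [ 0.4154 -0.2532  0.06  ]
 [ 0.4929 -0.2649  0.06  ]] [ 0.46   -0.2162  0.06  ] [np.float64(0.08638433590419535), np.float64(0.07831251899615617), np.float64(0.08660857047499496), np.float64(0.07838771860627115)]
angle plinth -8.738655704893114
spring [[ 0.4807 -0.2081  0.112 ]
 [ 0.4366 -0.2119  0.112 ]] [ 0.4587 -0.21    0.112 ]
442 [[ 0.4768 -0.1801  0.1572]
 [ 0.4751 -0.181   0.1557]
 [ 0.4757 -0.1831  0.1566]
 [ 0.4723 -0.1798  0.1544]
 [ 0.4722 -0.1819  0.1571]
 [ 0.4756 -0.1843  0.1509]
 [ 0.4693 -0.1807  0.1563]
 [ 0.47   -0.1828  0.1568]
 [ 0.4671 -0.1795  0.1534]
 [ 0.4666 -0.1815  0.1572]
 [ 0.4679 -0.1837  0.1563]
 [ 0.4629 -0.1802  0.1583]
 [ 0.4672 -0.1827  0.1495]
 [ 0.4659 -0.1846  0.1555]
 [ 0.4636 -0.1814  0.1504]
 [ 0.4635 -0.1834  0.1532]
 [ 0.4577 -0.1799  0.1574
[... 1548 characters left out ...]
07 -0.2362  0.1507]
 [ 0.4493 -0.2377  0.1572]
 [ 0.4518 -0.2402  0.1529]
 [ 0.4483 -0.237   0.1511]
 [ 0.4484 -0.2389  0.1535]
 [ 0.45   -0.2412  0.1515]
 [ 0.448  -0.2345  0.14  ]
 [ 0.448  -0.2364  0.1427]
 [ 0.4455 -0.2377  0.1526]
 [ 0.4466 -0.2398  0.1522]
 [ 0.4472 -0.2419  0.1531]
 [ 0.4411 -0.2361  0.1557]
 [ 0.4397 -0.2377  0.1622]
 [ 0.4431 -0.2404  0.1554]
 [ 0.4383 -0.2368  0.1573]
 [ 0.4415 -0.2395  0.1508]
 [ 0.4413 -0.2413  0.1542]
 [ 0.44   -0.2368  0.1434]
 [ 0.4389 -0.2384  0.1493]]
card [[0.4713 0.2058 0.105 ]
 [0.4477 0.1102 0.105 ]] [0.4595 0.158  0.105 ] 0.09845252879650387 76.10143515405126
card side [[0.4723 0.2037 0.105 ]
 [0.4502 0.1155 0.105 ]] 0.09087438741645536
```

Run:
```python
from h import *
np.set_printoptions(precision=4,suppress=True)
t=cv2.imread("pics/top0.png"); Wt=cloud("top",np.load("pics/top0.npy")); Ws=cloud("side",np.load("pics/side0.npy"))
hsv=cv2.cvtColor(t,cv2.COLOR_BGR2HSV)
m=(hsv[...,0]>18)&(hsv[...,0]<32)&(hsv[...,1]>110); m[:200]=0; m[255:]=0; m[:,:365]=0; m[:,410:]=0
Z=Wt[m]; Z=Z[Z[:,2]>.149]
for lo,hi in((-.2,-.17),(-.25,-.23)):
    q=Z[(Z[:,1]>lo)&(Z[:,1]<hi)][:,:2].astype(np.float32); l=cv2.fitLine(q,cv2.DIST_L1,0,.01,.01).ravel(); print(q.mean(0),q.min(0),q.max(0),np.degrees(np.arctan(l[1]/l[0])))
# heights near the clip and card in their frames
def local(c,ang,zmin,rx,ry,name):
    a=np.radians(ang); 
    for n,W in(("top",Wt),("side",Ws)):
        P=W.reshape(-1,3); P=P[np.isfinite(P).all(1)]; d=P[:,:2]-c; u=d@[np.cos(a),np.sin(a)]; v=d@[-np.sin(a),np.cos(a)]
        H=np.zeros((int(2*ry/.02),int(2*rx/.02)))
        k=(abs(u)<rx)&(abs(v)<ry)
        np.maximum.at(H,(((v[k]+ry)/.02).astype(int).clip(0,H.shape[0]-1),((u[k]+rx)/.02).astype(int).clip(0,H.shape[1]-1)),P[k,2])
        print(name,n,"rows v(perp to hinge) from -, cols u(hinge dir)"); print((H*1000).astype(int))
local(np.array([.4585,-.2105]),2,.1,.1,.1,"clip")
local(np.array([.4595,.158]),76.1,.1,.1,.1,"card")
P=Wt[:330,:].reshape(-1,3); k=(P[:,0]>.25)&(P[:,0]<.75)&(P[:,1]>-.3)&(P[:,1]<.3)
H=np.zeros((13,15)); np.maximum.at(H,(((P[k,0]-.25)/.04).astype(int),((P[k,1]+.3)/.04).astype(int)),P[k,2]); print("x .25.. down, y -.3..",(H*1000).astype(int))
```

```text
[ 0.457  -0.1824] [ 0.4375 -0.1853] [ 0.4768 -0.1795] 3.0185025
[ 0.4583 -0.2385] [ 0.4383 -0.2419] [ 0.4787 -0.2357] 1.3612549
clip top rows v(perp to hinge) from -, cols u(hinge dir)
[[ 80   4   3   4   5   5  24  29  30  22]
 [  7   4   4   7   6   3  31  27  25   5]
 [  4   4  57  65  65  63  63   2 151 153]
 [  4   3  63 157 162 158   0   0 153 154]
 [  7   4  63 116 128 127 114   0 151 157]
 [  2   4   5 117 127 126 114  62   4 152]
 [  4   6   5 151 161 158  63  60   4   6]
 [  3   4   6  60  61   4   5   3   4   7]
 [  5   4   6   4   2   5   6   6   4   3]
 [  4   4   3   3   4   5  24  28  29  30]]
clip side rows v(perp to hinge) from -, cols u(hinge dir)
[[  0   0   0   0   0   0   0   0   0   0]
 [  0   0   0   0   0   0   0   0   0 148]
 [  0   0   0   0   0   0   0   0 153 153]
 [  0   0   0   0 157 160 155   0 154 155]
 [  0   0   0   0 120 125 118   0 154 155]
 [  0   0   0  56 133 124 116  60   0 148]
 [  0   0   0 157 159 160 155  60   7   2]
 [  0   0   0  58   4   5   5   5   2   8]
 [  0   0   4   4   4   4   7   5   4   4]
 [  0   2   3   4   4   6  24  28  30  
[... 1123 characters left out ...]
8 148]
 [ 32  31   7   7   6   4 196 195 195 195 194 166   5 167 167]
 [  7   4   6   6   5   6 194 193 194 194 190   6   4   6   5]
 [  8 162 161 151   5 183 261 258   0   3 109  73  20   6   7]
 [ 63 159 158 157  24 205 269 252   4   9 105 107 106   6   5]
 [ 60 153  63  61  31 219 302 305   4 151 155 150  13   6 151]
 [153 154 157 242  35 300 297 302   6 154 155 147 188 186 155]
 [154 153 213 248 250 257 260 250   4 150 153   5 190 189 154]
 [352   0 293 289 288 253 260 255   5   7 141 187 188 189 176]
 [352   8 292 290 290 292 292 292   5   4   6 196   3 180 176]
 [352 238 261 287  41 293 295 294   6   7 197 199 323 321 196]
 [363 359   1 251 289 294 294 292   3   5 198 325 324 323 199]]
```

Run:
```python
from h import *
np.set_printoptions(precision=4,suppress=True)
Wt=cloud("top",np.load("pics/top0.npy")); Ws=cloud("side",np.load("pics/side0.npy"))
c=np.array([.4595,.158]); a=np.radians(76.1)
for W in(Wt,Ws):
    P=W.reshape(-1,3); P=P[np.isfinite(P).all(1)]; d=P[:,:2]-c; u=d@[np.cos(a),np.sin(a)]; v=d@[-np.sin(a),np.cos(a)]
    k=(abs(u)<.06)&(v<-.02)&(v>-.09)&(P[:,2]>.12); o=np.argsort(-v[k]); print(np.c_[u,v,P[:,2]][k][o][:12])
    k=(abs(u)<.06)&(abs(v)<.02)&(P[:,2]>.09); print("card",u[k].min(),u[k].max(),np.percentile(v[k],[5,50,95]))
    rc=cv2.minAreaRect(P[k][:,:2].astype(np.float32)); print(rc)
def q(yaw): # tool y axis along yaw+90 ; pointing down; tool x at yaw
    return np.array([0,np.cos(yaw/2),np.sin(yaw/2),0])
for nm,p,ys in(("clip",[.458,-.2105,.19],(2.2,182.2,-177.8)),("up",[.458,-.2105,.5],(2.2,)),("card",[.4595,.158,.219],(76.1,-103.9,256.1)),("cardup",[.4595,.158,.5],(76.1,-103.9)),("mid",[.5,0,.5],(39,))):
    for y in ys: print(nm,y,kin.inverse_kinematics(np.array(p),q(np.radians(y))))
```

```text
[[-0.025  -0.0548  0.1397]
 [-0.0027 -0.0551  0.1442]
 [-0.0337 -0.0555  0.1202]
 [-0.0276 -0.0555  0.142 ]
 [-0.0088 -0.0555  0.1459]
 [-0.0149 -0.0555  0.1364]
 [-0.0432 -0.0556  0.1211]
 [-0.0019 -0.0556  0.1306]
 [-0.0369 -0.0556  0.1305]
 [-0.0242 -0.0556  0.131 ]
 [-0.0272 -0.0557  0.1231]
 [-0.0463 -0.0557  0.1436]]
card -0.04978787247074872 0.050652084938028225 [-0.0005  0.0028  0.0048]
((0.45781606435775757, 0.15883877873420715), (0.10045913606882095, 0.006748738698661327), 75.41259002685547)
[[-0.0497 -0.0561  0.1342]
 [-0.0382 -0.0564  0.1398]
 [-0.018  -0.0569  0.1476]
 [-0.0495 -0.0573  0.137 ]
 [-0.0434 -0.0573  0.1276]
 [-0.0321 -0.0573  0.1377]
 [-0.0048 -0.0573  0.1201]
 [-0.0094 -0.0574  0.1535]
 [-0.0049 -0.0576  0.124 ]
 [-0.0204 -0.0576  0.1392]
 [-0.038  -0.0578  0.1424]
 [-0.0413 -0.0579  0.155 ]]
card -0.043395877434946176 0.04791560727968675 [-0.0056 -0.0015  0.0021]
((0.4615057110786438, 0.15988948941230774), (0.09131553769111633, 0.01114599872380495), 73.69337463378906)
clip 2.2 [ 0.4501  0.3549 -0.1716  2.0531  0.0881  0.7403 -1.3085]
clip 182.2 [ 0.869   0.4324 -0.6861  2.0261  0.3758  0.8087  1.5729]
clip -177.8 [ 0.869   0.4324 -0.6861  2.0261  0.3758  0.8087  1.5729]
up 2.2 [ 0.513   0.0738 -0.2201  1.6528  0.0163  1.4168 -1.2415]
card 76.1 [ 0.4096  0.49   -1.0776  2.0285  0.5391  0.94   -1.1957]
card -103.9 [ 0.4718  0.5455 -1.1778  2.0256  0.6135  0.9836  1.8796]
card 256.1 [ 0.4718  0.5455 -1.1778  2.0256  0.6135  0.9836  1.8796]
cardup 76.1 [ 0.5363  0.1337 -1.0822  1.6487  0.1192  1.4308 -0.8016]
cardup -103.9 [ 0.6389  0.1685 -1.2184  1.6451  0.1594  1.4395  2.303 ]
mid 39 [ 0.4589  0.0994 -0.6298  1.6392  0.0591  1.4222 -1.0674]
```

```bash
cat >> h.py <<'E'
def q(deg):
    y=np.radians(deg); return np.array([0,np.cos(y/2),np.sin(y/2),0])
def st(*k):
    s=env.get_state(); print({x:(np.round(s[x],4) if x!="time" else round(s[x],2)) for x in ("time","tcp_pos","opening","force")+k})
E
python3 - <<'E'
from h import *
C=np.array([.458,-.2105])
env.reach(np.array([*C,.38]),q(2.2)); st()
env.movel(np.array([*C,.25]),velocity=.15); st()
for n in("top","side"):
    p,d=camera(n); np.save(f"pics/{n}1.npy",d); cv2.imwrite(f"pics/{n}1.png",p)
    u,v=proj(n,[*C,.15]).astype(int); cv2.imwrite(f"pics/{n}1c.png",cv2.resize(p[max(v-60,0):v+50,u-60:u+60],None,fx=5,fy=5,interpolation=2)); print(n,u,v)
E
```

```text
{'time': 1.93, 'tcp_pos': array([ 0.4577, -0.2115,  0.3799]), 'opening': np.float64(0.0851), 'force': array([-0.1428, -0.2244,  0.0903])}
{'time': 2.95, 'tcp_pos': array([ 0.4585, -0.2108,  0.2507]), 'opening': np.float64(0.0854), 'force': array([0.351 , 0.6562, 0.151 ])}
top 387 225
side 375 188
```

View pics/side1c.png

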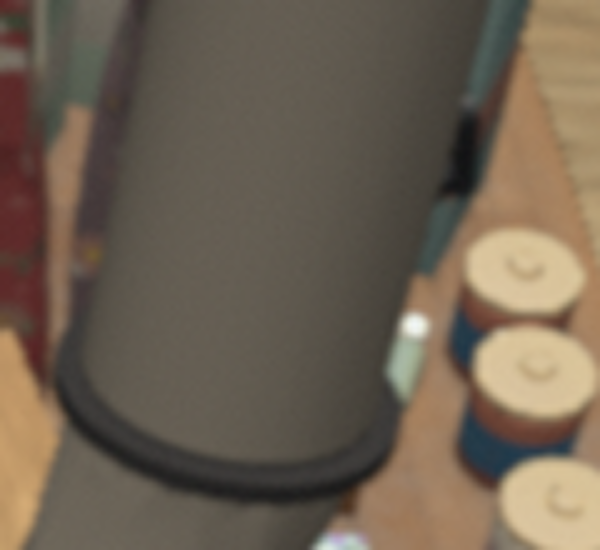

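View pics/top1c.png

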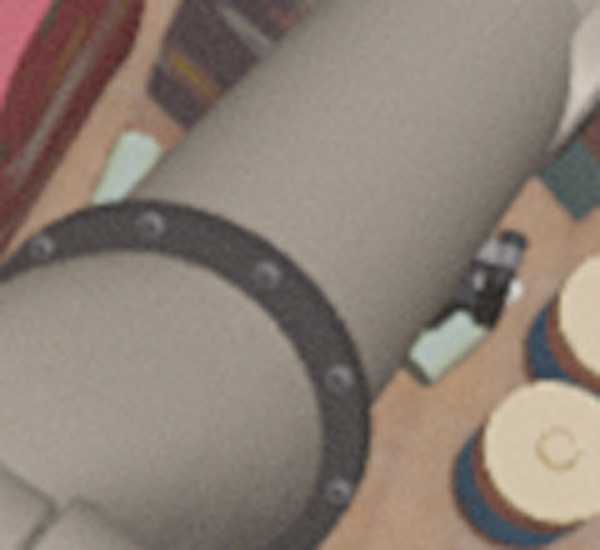

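Both crops show only the arm: it hides the clip in both views. I'll descend on the earlier measurement, with a force stop.

Run:
```python
from h import *
C=np.array([.458,-.2105])
print(env.movel(np.array([*C,.190]),velocity=.06,stop_force=8)); st()
env.grip(0.05,f_grip=25); st()
env.grip(0.0,f_grip=30); st()
env.dwell(.3); st("torque")
```

```text
False
{'time': 4.2, 'tcp_pos': array([ 0.4582, -0.2106,  0.1903]), 'opening': np.float64(0.0853), 'force': array([ 0.9274, -0.4189,  0.2858])}
{'time': 4.65, 'tcp_pos': array([ 0.4586, -0.2111,  0.1911]), 'opening': np.float64(0.0503), 'force': array([-1.9144e+00,  4.0000e-04,  6.7971e+00])}
{'time': 4.91, 'tcp_pos': array([ 0.4593, -0.2117,  0.192 ]), 'opening': np.float64(0.0361), 'force': array([-2.5354, -1.2067, 12.8415])}
{'time': 5.21, 'tcp_pos': array([ 0.4592, -0.2118,  0.1921]), 'opening': np.float64(0.0357), 'force': array([-2.2117, -2.1638, 12.5502]), 'torque': array([-0.3982,  0.3963, -0.142 ])}
```

Run:
```python
from h import *
C=np.array([.458,-.2105])
env.grip(0.0,f_grip=45); st()
env.movel(np.array([*C,.24]),velocity=.06); st("torque")
env.movel(np.array([*C,.50]),velocity=.2); st()
K=np.array([.4595,.158])
print(kin.inverse_kinematics(np.array([*K,.5]),q(76.1)), kin.inverse_kinematics(np.array([.5,-.02,.5]),q(39)))
env.movel(np.array([.48,-.03,.5]),velocity=.2,rot=q(39)); st()
for n in("top","side"):
    p,d=camera(n); np.save(f"pics/{n}2.npy",d); cv2.imwrite(f"pics/{n}2.png",p)
```

```text
{'time': 5.42, 'tcp_pos': array([ 0.4593, -0.2119,  0.1921]), 'opening': np.float64(0.0357), 'force': array([-2.2144, -1.9218, 14.3326])}
{'time': 6.41, 'tcp_pos': array([ 0.4577, -0.2104,  0.2397]), 'opening': np.float64(0.0355), 'force': array([ 0.5614, -0.4726, -1.7686]), 'torque': array([0.0243, 0.0101, 0.0173])}
{'time': 7.86, 'tcp_pos': array([ 0.4577, -0.2104,  0.4988]), 'opening': np.float64(0.0355), 'force': array([ 1.006 ,  0.0512, -1.3322])}
[ 0.15729735  0.07213453 -0.64776133  1.66568243  0.04401193  1.41849652
 -0.73849357] [ 0.29648593  0.08005897 -0.40730362  1.64973417  0.03205725  1.41840146
 -1.0046381 ]
{'time': 8.92, 'tcp_pos': array([ 0.4799, -0.0315,  0.4998]), 'opening': np.float64(0.0356), 'force': array([ 0.0092, -0.3401, -0.4833])}
```

View pics/side2.png

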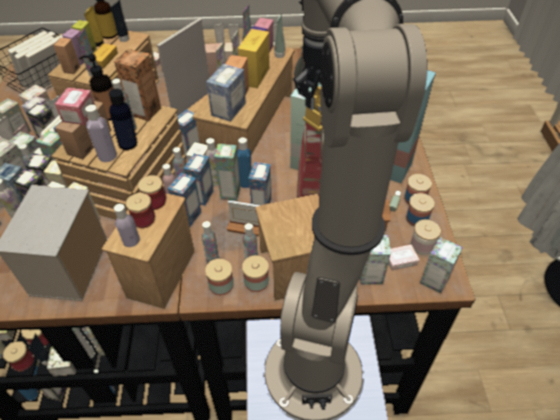

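View pics/top2.png

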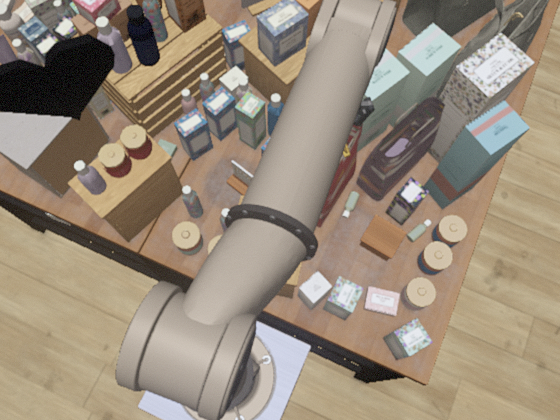

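Run:
```python
from h import *
K=np.array([.4595,.158])
env.movel(np.array([*K,.5]),velocity=.2,rot=q(76.1)); st()
env.movel(np.array([*K,.28]),velocity=.2); st("qpos","orientation")
for n in("top","side"):
    p,d=camera(n); np.save(f"pics/{n}3.npy",d); cv2.imwrite(f"pics/{n}3.png",p)
    print(n,proj(n,[*K,.105]),proj(n,[*K,.195]),proj(n,[*K,.15]))
```

```text
{'time': 10.11, 'tcp_pos': array([0.46  , 0.1565, 0.4998]), 'opening': np.float64(0.0353), 'force': array([ 0.4692, -1.0755, -1.6546])}
{'time': 11.36, 'tcp_pos': array([0.4601, 0.1582, 0.281 ]), 'opening': np.float64(0.0356), 'force': array([ 0.3223, -0.6938, -1.7999]), 'qpos': array([ 0.0608,  0.2458, -0.5959,  1.9885,  0.1687,  0.9533, -0.8621]), 'orientation': array([3.000e-04, 7.876e-01, 6.162e-01, 9.000e-04])}
top [246.78156574 171.73170328] [244.83918403 156.92631802] [245.84152063 164.56641235]
side [243.94432573 203.80724011] [241.95418475 181.52211348] [242.97316334 192.93239406]
```

View pics/side3.png

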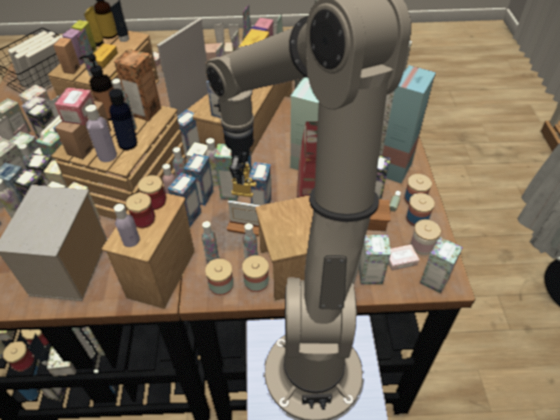

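View pics/top3.png

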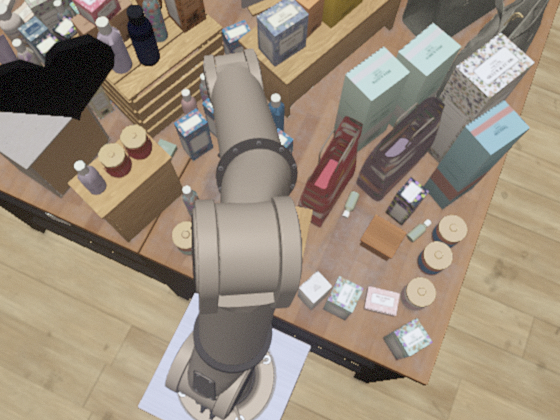

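The side view has a clear sight of the clip at about (243,183), just above the card at (243,205). The top view is blocked.

Run:
```python
from h import *
np.set_printoptions(precision=4,suppress=True)
s=cv2.imread("pics/side3.png"); cv2.imwrite("pics/side3c.png",cv2.resize(s[145:225,200:290],None,fx=8,fy=7.4,interpolation=2))
W=cloud("side",np.load("pics/side3.npy")); hsv=cv2.cvtColor(s,cv2.COLOR_BGR2HSV)
m=(hsv[...,0]>16)&(hsv[...,0]<34)&(hsv[...,1]>110); m[:160]=0; m[205:]=0; m[:,:225]=0; m[:,260:]=0
P=W[m]; P=P[(P[:,0]<.53)&(P[:,2]>.13)]; a=np.radians(76.1); d=P[:,:2]-[.4601,.1582]
L=np.c_[d@[np.cos(a),np.sin(a)],d@[-np.sin(a),np.cos(a)],P[:,2]]
print(len(L)); 
for z in np.arange(.14,.24,.008):
    k=(L[:,2]>=z)&(L[:,2]<z+.008)
    if k.any(): print(round(z,3),k.sum(),"u",L[k,0].min(),L[k,0].max(),"v",L[k,1].min(),L[k,1].max())
```

```text
347
0.14 2 u -0.010644785058533902 0.012625453471018998 v 0.006624111485689441 0.008072590811355407
0.148 25 u -0.024801805429377644 0.02868672530415702 v 0.006315941927057829 0.013792108806450785
0.156 61 u -0.028729710749492647 0.028932170685937862 v -0.03081520412926449 0.01553937437033784
0.164 55 u -0.028363961381178894 0.025880523064153903 v -0.029218572268991196 0.013260837889099437
0.172 37 u -0.021978756678419756 0.02128190559926452 v -0.022426099296923525 0.012456855549254959
0.18 43 u -0.020588604680047543 0.024235165632739752 v -0.006727877666774021 0.01061326663553848
0.188 26 u -0.02440060865999008 0.024038712032444367 v -0.0035465268884250847 0.009084236071632673
0.196 18 u -0.025093819353514586 0.02352647083946862 v -0.011897449108716249 0.007781383711109286
0.204 11 u -0.025732434429446737 0.021649002156358215 v -0.014447862518794624 0.02445181794915831
0.212 14 u -0.015132353570579887 0.019147444068961992 v -0.01897238321873768 0.027894732326647013
0.22 10 u -0.01669069019878292 -0.005384318982191392 v -0.020306573687721936 0.016368845114977635
0.228 9 u -0.018121840019194067 -0.007480770088366591 v -0.01568072547225936 0.01904925632151357
0.236 15 u -0.01842552281050021 -0.007597261717833728 v -0.015172949103008372 0.020588076964559696
```

View pics/side3c.png

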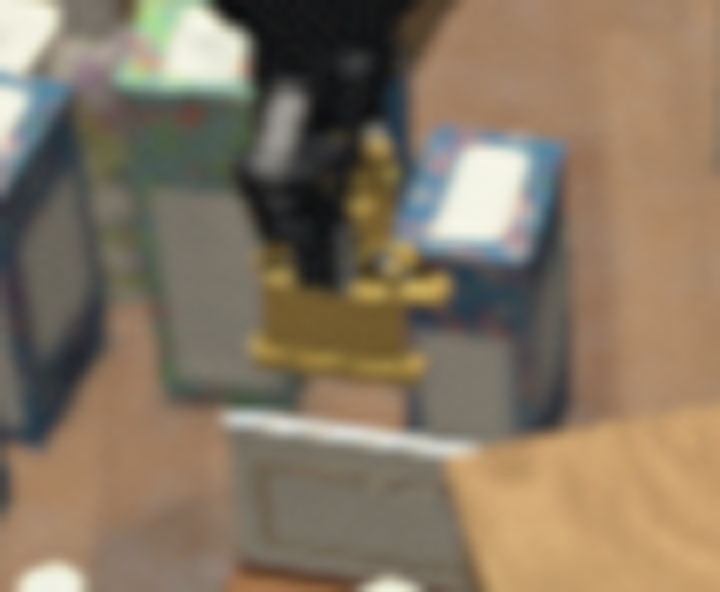

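Run:
```python
from h import *
np.set_printoptions(precision=1,suppress=True)
D=[];I=[]
for i in range(10):
    p,d=camera("side"); D.append(d); I.append(p.astype(float))
d=np.median(D,0); p=np.mean(I,0).astype(np.uint8); np.save("pics/side4.npy",d); cv2.imwrite("pics/side4.png",p)
W=cloud("side",d); hsv=cv2.cvtColor(p,cv2.COLOR_BGR2HSV)
a=np.radians(76.1); T=env.get_state()["tcp_pos"]; e=W[...,:2]-T[:2]
L=np.stack([e@[np.cos(a),np.sin(a)],e@[-np.sin(a),np.cos(a)],W[...,2]],-1)*1000
np.save("pics/L4.npy",L); print(T)
for u in (236,241,246,252):
    print("col",u); print(np.c_[np.arange(158,212),L[158:212,u],hsv[158:212,u]])
```

```text
[0.5 0.2 0.3]
col 236
[[158.   -2.4  38.9 317.3  21.   14.  128. ]
 [159.   -2.6  40.2 315.2  18.   18.  145. ]
 [160.   -3.1  42.6 314.1  20.   16.  144. ]
 [161.   -4.   46.1 314.1  19.   15.  137. ]
 [162.   -4.4  48.1 312.7  19.   16.  130. ]
 [163.   -4.8  50.  311.2  19.   16.  125. ]
 [164.   -5.7  53.5 311.2  21.   15.  117. ]
 [165.   -6.3  56.  310.3  20.   15.  105. ]
 [166.   -6.9  58.8 309.6  20.    9.   89. ]
 [167.   -7.9  62.6 310.   30.    6.   82. ]
 [168.   -8.4  64.7 308.7  30.    4.   68. ]
 [169.   -8.1  64.7 305.3  90.    5.   48. ]
 [170.   -8.4  66.3 303.4  90.    9.   30. ]
 [171.   -7.1  63.3 296.8 105.   18.   29. ]
 [172.   -6.   60.7 290.7  90.    8.   33. ]
 [173.   -5.   58.4 284.8  90.    8.   32. ]
 [174.   -3.9  55.9 278.7 120.    8.   31. ]
 [175.   -0.2  45.6 264.4 105.   13.   39. ]
 [176.   -0.6  47.6 262.9 105.   24.   42. ]
 [177.   -0.9  49.1 260.8  20.   20.   38. ]
 [178.    7.8  23.9 230.6  19.   80.   51. ]
 [179.    8.5  22.9 225.8  20.   89.   63. ]
 [180.    8.5  23.7 222.8  19.   92.   69. ]
 [181.    9.8  20.5 215.7  21.  106.   89. 
[... 9103 characters left out ...]
    16.    33.   101. ]
 [ 199.    -6.7  -61.9   60.2   10.    16.    95. ]
 [ 200.    -6.5  -61.8   55.9   10.     8.    91. ]
 [ 201.    -6.4  -61.6   51.6   60.     3.    87. ]
 [ 202.    -6.3  -61.2   47.6   90.     8.    90. ]
 [ 203.    -6.3  -60.3   44.    48.     9.   135. ]
 [ 204.   -22.3   -4.5  103.9   30.    13.   192. ]
 [ 205.   -23.1   -1.1  103.6   28.    18.   199. ]
 [ 206.   -23.5    0.8  101.5   23.    25.   161. ]
 [ 207.   -22.8   -0.6   95.5   22.    36.   127. ]
 [ 208.   -23.     0.5   92.6   22.    39.   119. ]
 [ 209.   -22.6   -0.1   87.4   20.    43.   118. ]
 [ 210.   -22.4    0.2   83.5   19.    52.   118. ]
 [ 211.   -22.2    0.2   79.1   18.    48.   123. ]]
```

The clip is centred along the card and parallel to it. It has rolled about 0.13 rad in the grip, with its lips shifted towards the far side. I'll roll the tool about the grasp point to stand it upright, then measure again.

```bash
cat >> h.py <<'E'
from scipy.spatial.transform import Rotation as Ro
A=np.radians(76.1); U=np.array([np.cos(A),np.sin(A),0]); V=np.array([-np.sin(A),np.cos(A),0]); ZZ=np.array([0,0,1.])
K=np.array([.4595,.158])
def pose(gz,al,dv=0.,du=0.):
    R=Ro.from_rotvec(U*al); b=q(76.1); r=(R*Ro.from_quat(b[[1,2,3,0]])).as_quat()[[3,0,1,2]]
    return np.array([*K,gz])+dv*V+du*U+.054*R.apply(ZZ), r
def look(tag,n=8):
    D=[];I=[]
    for i in range(n):
        p,d=camera("side"); D.append(d); I.append(p.astype(float))
    d=np.median(D,0); p=np.mean(I,0).astype(np.uint8); cv2.imwrite(f"pics/{tag}.png",p); np.save(f"pics/{tag}.npy",d)
    cv2.imwrite(f"pics/{tag}c.png",cv2.resize(p[150:225,200:290],None,fx=8,fy=8,interpolation=2))
    e=cloud("side",d)-np.array([*K,0]); return np.stack([e@U,e@V,e[...,2]],-1)*1000,p
E
python3 - <<'E'
from h import *
np.set_printoptions(precision=1,suppress=True)
p,r=pose(.205,.12); env.movel(p,velocity=.05,rot=r); st()
L,p=look("s5")
for u in (236,241,246,250,252): print("col",u); print(np.c_[np.arange(166,212),L[166:212,u]][(abs(L[166:212,u,1])<45)])
E
```

```text
{'time': 12.56, 'tcp_pos': array([0.5, 0.2, 0.3]), 'opening': np.float64(0.0352), 'force': array([-0.1,  0.1, -0.7])}
col 236
[[178.    2.   41.3 248.9]
 [179.    2.1  41.9 245.8]
 [180.    1.8  43.7 244.1]
 [181.    1.7  44.8 241.5]
 [182.   11.   17.7 208.8]
 [183.   11.6  16.9 204.1]
 [184.   12.2  15.8 199.1]
 [185.   13.3  13.4 192.6]
 [186.   14.3  11.3 186.4]
 [187.   14.7  10.9 182. ]
 [188.   17.7   2.9 169.3]
 [189.   16.3   8.  170.8]
 [190.   15.6  11.1 170.2]
 [191.   15.8  11.2 166.2]
 [192.   15.8  12.1 163.3]
 [193.   15.9  12.7 159.9]
 [194.   15.8  13.8 157. ]
 [195.   16.3  13.3 152.3]
 [196.   16.3  14.3 149.4]
 [197.   15.7  16.9 148.2]
 [198.   16.   16.9 144.1]
 [199.   16.   17.9 141. ]
 [200.   15.6  19.9 139.2]
 [201.   16.5  18.2 133.1]
 [202.   15.9  20.7 131.7]
 [203.   23.7  -1.1 102.3]
 [204.   24.   -1.1  97.9]
 [205.   24.7  -2.3  92.2]
 [206.   24.8  -1.6  88.7]
 [207.   25.3  -1.9  83.9]
 [208.   25.   -0.1  81.6]
 [209.   25.4  -0.4  76.9]
 [210.   25.8  -0.8  72. ]
 [211.   26.4  -1.4  66.8]]
col 241
[[166.   -7.5  20.2 273.3]
 [168.   -4.8  12.9 
[... 3060 characters left out ...]
.5  -0.7  85.5]
 [210.  -15.9  -1.7  79.9]
 [211.  -16.3   0.4  78. ]]
col 252
[[184.  -24.9  -9.5 180.6]
 [185.  -24.9  -8.9 177.4]
 [186.  -25.7  -5.5 177. ]
 [187.  -25.4  -5.7 172.8]
 [188.  -25.8  -3.9 170.8]
 [189.  -21.8 -16.9 152.7]
 [190.  -20.6 -20.3 144.8]
 [191.  -20.6 -19.8 141.2]
 [192.  -21.4 -16.4 140.9]
 [193.  -20.8 -17.5 135.6]
 [194.  -20.4 -18.2 130.6]
 [200.  -27.6  10.8 138.4]
 [201.  -28.6  15.  139. ]
 [202.  -29.3  18.1 138.3]
 [203.  -29.3  18.6 134.8]
 [204.  -25.9   7.6 117.9]
 [205.  -23.2  -0.9 103.8]
 [206.  -22.9  -1.1  99.2]
 [207.  -22.8  -0.7  95.5]
 [208.  -22.5  -1.1  90.6]
 [209.  -22.4  -0.5  87. ]
 [210.  -22.3  -0.4  82.8]
 [211.  -22.2   0.2  79. ]]
```

View pics/s5c.png

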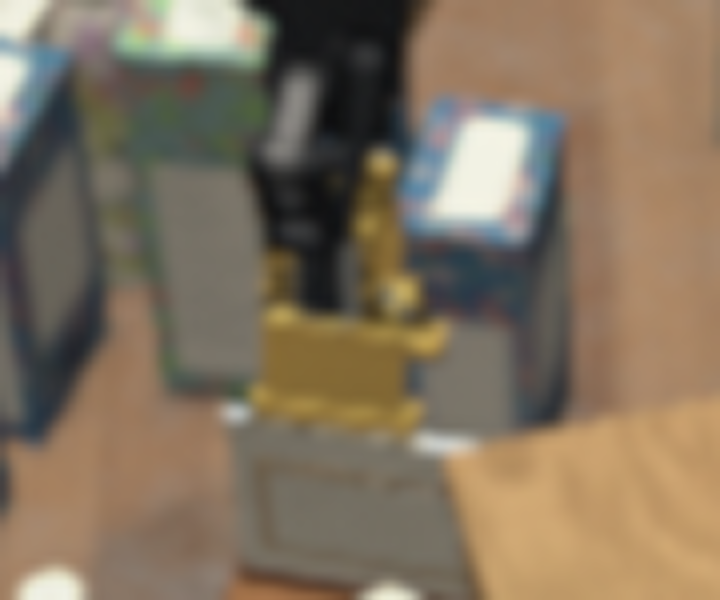

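Run:
```python
from h import *
np.set_printoptions(precision=1,suppress=True)
p,r=pose(.205,.12,-.002); env.movel(p,velocity=.03,rot=r)
p,r=pose(.165,.12,-.002); print(env.movel(p,velocity=.04,stop_force=5)); st()
L,p=look("s6")
s=env.get_state(); print(s["tcp_pos"]*1000,s["force"])
for u in (233,236,241,246,250,252): print("col",u); print(np.c_[np.arange(180,216),L[180:216,u]][(abs(L[180:216,u,1])<45)])
```

```text
False
{'time': 14.36, 'tcp_pos': array([0.5, 0.2, 0.2]), 'opening': np.float64(0.0348), 'force': array([ 0.2, -0.7, -1. ])}
[467.8 156.  218.7] [-0.8  0.2 -1.4]
col 233
[[201.   33.4  -5.2 104.3]
 [202.   33.1  -3.4 102.1]
 [203.   33.1  -2.3  99. ]
 [204.   32.9  -0.8  96.4]
 [205.   34.   -2.9  89.6]
 [206.   34.2  -2.4  85.8]
 [207.   30.   10.2  96.3]
 [208.   28.3  16.1  98.9]
 [209.   28.3  16.9  95.6]
 [210.   27.8  19.5  94.3]
 [211.   35.1  -0.3  66.1]
 [212.   35.8  -1.1  60.7]
 [213.   36.2  -1.2  56. ]
 [214.   36.8  -2.   50.5]
 [215.   37.1  -1.7  46.3]]
col 236
[[188.    5.9  38.  207.7]
 [189.    5.5  40.1 206. ]
 [190.    5.5  41.  203.1]
 [191.    5.9  40.7 198.9]
 [192.   14.2  16.8 168.4]
 [193.   15.6  13.5 160.8]
 [194.   16.4  12.  155. ]
 [195.   17.8   8.8 147.3]
 [196.   18.    9.2 143.6]
 [198.   20.5   3.7 129.1]
 [199.   18.9   9.3 131.2]
 [200.   19.5   8.3 126. ]
 [201.   19.   10.9 124.7]
 [202.   19.5  10.2 119.7]
 [203.   19.5  11.2 116.6]
 [204.   19.7  11.6 112.7]
 [205.   19.7  12.5 109.5]
 [206.   19.4  14.2 107.3]
 [207.   19.4  15.2 104.1]
 [20
[... 2788 characters left out ...]
.8  19.4  96.3]
 [213.  -21.1  17.7  89.9]
 [214.  -15.7   0.6  64.9]
 [215.  -15.   -0.9  58.6]]
col 252
[[194.  -23.4  -8.  142. ]
 [195.  -23.5  -6.9 139.1]
 [196.  -24.   -4.3 137.9]
 [197.  -25.4   1.  139.6]
 [198.  -24.9   0.2 134.6]
 [199.  -18.3 -21.9 105.4]
 [200.  -17.4 -24.2  98.5]
 [201.  -18.6 -19.4  99.7]
 [202.  -19.2 -16.7  98.5]
 [203.  -17.9 -20.4  89.9]
 [204.  -22.2  -4.9 103.5]
 [205.  -23.4  -0.2 104.7]
 [206.  -22.9  -1.1  99.3]
 [207.  -22.9  -0.5  95.7]
 [208.  -22.5  -1.2  90.5]
 [209.  -25.    8.3  97.3]
 [210.  -26.2  13.1  98.7]
 [211.  -27.5  18.2 100.4]
 [212.  -27.3  18.1  96. ]
 [213.  -27.6  19.9  93.8]
 [214.  -21.4  -0.4  65. ]
 [215.  -21.5   0.9  62.1]]
```

View pics/s6c.png

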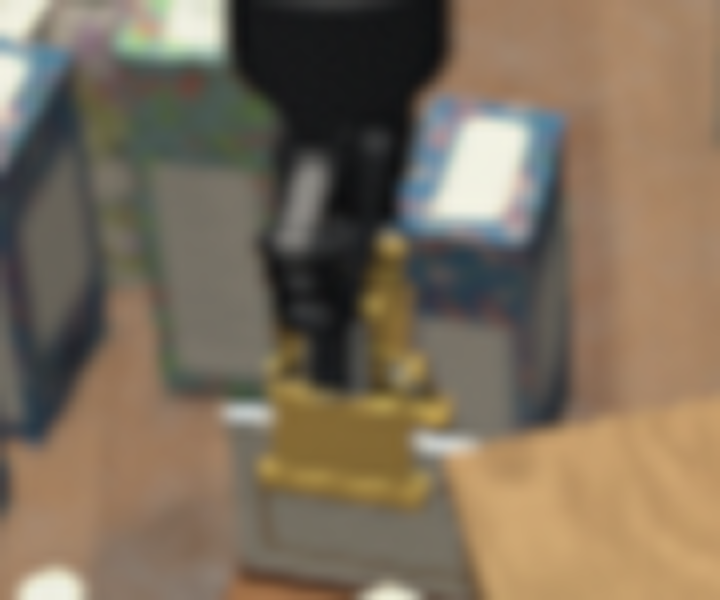

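Run:
```python
from h import *
np.set_printoptions(precision=2,suppress=True)
env.dwell(1.0); st("joint_velocities")
L,p=look("s7",6); a=cv2.imread("pics/s6.png"); print("mean change clip",cv2.absdiff(a,p)[150:225,200:290].mean(), cv2.absdiff(a,p)[150:225,200:290].max())
L6=cloud("side",np.load("pics/s6.npy"))-np.array([*K,0])
for nm,sl in(("near plate",np.s_[201:209,236:250]),("card",np.s_[214:222,236:250])):
    x=L[sl]; print(nm,np.median(x[...,1]),np.median((L6@V*1000)[sl]))
x=L[201:210,236:250]; print("slope",np.polyfit(x[...,2].ravel(),x[...,1].ravel(),1)[0])
# card edge line yaw vs lip
```

```text
{'time': 15.76, 'tcp_pos': array([0.47, 0.16, 0.22]), 'opening': np.float64(0.0351), 'force': array([ 0.  ,  0.14, -0.85]), 'joint_velocities': array([ 0.,  0.,  0., -0.,  0., -0.,  0.])}
mean change clip 0.5193086419753087 17
near plate 11.456466705237002 11.649321250781055
card -0.8173332260107922 -0.6963425420813484
slope -0.2329613823982307
```

The clip and card haven't moved, and the force on the tool matches the clip's weight, so I'm handing in.

Run:
```python
from h import *
job.job_done(); st()
```

```text
the job is handed in; nothing more can be done
the job is handed in; nothing more can be done
```

The clip is held wide open over the middle of the card's top edge, and I handed the job in at about 16 s. No verdict was reported, and I could not read the state afterwards.

I took the clip by its handles, squeezed it to its stop (45 N grip, about 35 mm between the fingers), lifted it over the tall stock and lowered it over the card. In the air I saw it had rolled about 0.13 rad in the grip. I tilted the tool 0.12 rad to stand it upright before lowering it.

**Last checks (side camera only):**
- **Fit on the card:** The lips are either side of the card, about 16 mm below its edge. The clip is off the card's mid-plane by about 1 mm, to within about 2 mm, and is centred along the edge.
- **Square to the card:** The lips and card edge were parallel to about 0.01 rad, measured before lowering.
- **Contact and steadiness:** The force on the tool was about the clip's own weight, so nothing bears on the card. Neither the clip nor the card moved over a 1 s wait.

**Not checked or in disagreement:**
- The top camera was blocked by the arm at the end.
- The two cameras' depth readings of the card differ by about 4–6 mm, so I centred the clip relative to the card in the side view.
- The lip-to-lip width measured from depth came out a few mm below the stated geometry.
- I did not measure the bystanders again; no force reading pointed to a collision.

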